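# Spring check on the reel stand's tension arm

## Robot

A 6-joint arm with a two-finger parallel gripper is mounted at the origin on the work surface. World frame = base frame: x ahead of the robot, y to its left, z up, the work surface at z = 0. Lengths are in m, angles in rad, forces in N, time in s.
With the tool pointing down it reaches from about 0.35 to 0.775 m from the base axis. Payload 5.5 kg.
Tool frame: the origin (TCP) lies at the very end of the fingers, on their centre line; the grasp point (between the pads) lies 19 mm behind it; x points along the fingers, y is the direction in which the jaws open and shut, and the axes are right-handed (so a half turn about x gives the same grasp; the last joint's range is limited). The gripper opens to 85 mm and grips with 20 to 120 N. Pads are 22 mm wide; open, the fingers measure 114 mm over their backs; the gripper's body (76 mm by 85 mm) begins 54 mm behind the grasp point. The pads swing forward as they close: fully open they stand 13 mm farther back than shut.
Start: joints at [-1.363, 0.313, 0.046, 1.304, 0, 1.431], TCP at [0.196, -0.541, 0.231] pointing down, gripper open.
Joint ranges: [-2.76, 2.76], [-0.86, 1.69], [-1.03, 1.26], [-2.2, 2.34], [-1.47, 1.5], [-3.14, 3.14]. Speed limits (rad/s): [2.57, 2.57, 3.14, 3.14, 3.14, 3.14].

## Interface

Orientations are given as a unit quaternion [w, x, y, z].
In Python, from workcell import env gives the robot as it stands.
- The arm moves only by the tool servo_tool, never from a script. Its argument "increments" is a list of rows, each an object with "offset": the shift along the tool's x, y, z in cm, a list of three; "yaw": the turn about the tool's x in degrees. In form: [{"offset": [x, y, z], "yaw": yaw}, ...]. A call has exactly 8 rows; each row is the pose to reach, as a shift and turn from the pose commanded when the call began, along the tool's axes at that moment; what a row does not reach only later rows make up. A row lasts 1/10 s, in which the tool goes at most 50 mm and 8.59 degrees, less where a joint would pass 70% of its speed; a pose out of reach is approached as far as the arm can. A call with a gripper value outside its range is refused whole. "claw" is the opening, from 0 (shut) to 1 (fully open), set as the call begins (left out, the last holds). The fingers move at their own pace and stop on an object; "force" is the grip in N (left out, the last holds). Time passes only in rows, so rows that repeat a pose let the fingers close, or fill a call up. It gives the time, the measured TCP pose, the force and the opening at its end, in the units of the state.
- env.get_state(): the state, without advancing time (a new reading comes with each control period).
- env.read_camera(name): name is "scene" or "top" or "wrist"; returns (picture, depth): 384x512x3 uint8, red, green, blue; 384x512 float32, m along the optical axis (not along the pixel's ray), 0 where there is no reading.
- env.camera_model(name): a dict with "vertical_fov" (degrees; the focal length in pixels is half the picture's height over the tangent of half this angle, whatever the lens; pixels are square), "cx", "cy" (the principal point, pixels), "world_from_camera" (4x4, takes a point from camera to world coordinates). Camera axes: x right, y up, looking along -z (the intrinsics and any distortion apply to the point x, -y, -z); pixel columns grow to the right and rows downward; lengths in m; the calibration is good to about 2 mm. The wrist camera is an equidistant fisheye: a pixel r from the principal point sees the ray r / f radians off the axis. A picture is of the moment at which its call begins: read the wrist's pose just before it. camera_model takes no time and is no camera call; for the wrist camera it gives the pose at the moment of the call.
- env.hand_in(): hands the job in, once; it reports no verdict.
The state is a dict: "clock": time; "joint_pos": joint angles; "qvel": joint speeds; "tau": joint torques, N m; "tcp_pos": TCP position; "orientation": TCP orientation; "wrist_force": force on the tool from outside, world axes, zero at the start; "ft_torque": the same for the moment, N m; "finger_gap": finger opening in m.
Only numpy, scipy, OpenCV 4.12 (cv2) and the standard library are available. Lean on these libraries where they do the work, as an engineer would, in place of code of your own. Each camera call takes 0.05 s, during which the arm holds its last target.

## Task

Check the spring of the reel stand's tension arm: with closed fingers press its roller down to a steady 14 N, never more than 18 N, and hold that for a second, so that its tail pushes the orange rider along the scale; then let the arm rise gently all the way back without letting it snap up. Only then read the rider: if its pointer stands in the green zone, throw the verdict lever fully over to its green side, otherwise fully over to its red side. Do not touch the rider yourself, and leave everything else where it is.

Things in the scene. Friction and masses are not known exactly. Their poses are not given: they have to be found in the camera images.
- reel_stand: white reel stand fixed to the counter: base plate 150 x 300, 24 high (y from -130 to 170), an upright with the tension arm's pivot, and a blue reel at its -x side. Origin on the counter straight below the pivot, z up. The pivot axis is parallel to x at 170 height; the arm reaches to -y. A channel 26 wide runs along y at x = 0, its floor 24 high.
- green_zone (a point): middle of the scale's green zone, on the flat ledge 32 high beside the channel (+x side). The green zone is 28 mm long along the stand's y, from y = 18 to 46 mm in the stand's frame (this point: x = 46, y = 32); the scale is red on both sides of it, from y = -30 to 125 mm. Black ticks every 10 mm.
- tension_arm (a joint): angle in rad of the sprung tension arm: 0 = at rest on its upper stop, grows as the roller is pressed down, hard stop at 0.85. Soft: about 17 N at the roller per rad (0.09 N/mm) above a preload that is unknown from case to case: 14 N may sink it anywhere from 0.05 to 0.75 rad. It springs back to 0, and snaps up if let go. Its steel tail below the pivot moves to +y and pushes the rider.
- roller_top (a point): top of the dark roller's surface, at mid-length, with the arm at rest (the point turns with the arm); about 235 above the counter at rest. The place to press. Roller 36 diameter, 70 long along the stand's x, its axis 190 from the pivot, on a line 0.25 rad above level at rest; it sinks about 0.19 m per rad.
- rider: loose orange rider block, 22 x 40 x 36 high, 60 g, standing in the channel, free to slide along the stand's y, with a thin orange pointer at its middle reaching out to +x over the scale. Origin at the middle of its underside, its y axis along the channel; its origin's y in the stand's frame is the reading. The arm's tail pushes it towards +y and leaves it where the arm sank furthest.
- verdict_base: grey block 70 x 50 x 25 high, fixed to the counter, of the verdict lever. Origin at the middle of its underside. A flat green patch lies at its +x end, a flat red patch at its -x end.
- verdict (a joint): angle in rad of the verdict lever: about 0.5 = upright as found, 1.0 = fully over to +x of its base (green side), 0.0 = fully over to -x (red side). Hinge along the base's y, 22 above the counter over the base's origin. Stays where it is left; about 1 N at the knob moves it.
- verdict_tip (a point): centre of the black ball knob (26 diameter) at the end of the lever, 80 from the lever's hinge; about 102 above the counter when upright, 92 when fully over. The lever's stem below the knob is 10 thick.
- amber_jar: bystander, to be left alone: closed amber glass jar, 48 across, 75 high. Origin at the centre of its underside.
- steel_bowl: bystander, to be left alone: shiny steel bowl, 110 across, 45 high. Origin at the centre of its underside.
- saline_bottle: bystander, to be left alone: clear plastic bottle, 60 across, 150 high. Origin at the centre of its underside.
- ampoule_carton: bystander, to be left alone: brown cardboard carton, 90 x 130 x 60 high. Origin at the centre of its underside.
- dosing_cup: bystander, to be left alone: small white plastic cup, 50 across, 40 high. Origin at the centre of its underside.
- spatula: bystander, to be left alone: blue-handled spatula lying flat, 180 long. Origin at the middle of its length, underneath.
- spray_can: bystander, to be left alone: blue spray can, 52 across, 140 high. Origin at the centre of its underside.
There are look-alikes about, which are no part of the job. Of the things shaped like the rider, the orange one is meant.

How it is judged:
By the outcome, as a careful person would: the job done as asked, in the order asked, and still so for the second after the job is handed in, with the robot touching nothing.
It also fails if it takes over 64 s, if anything falls off the work surface, if the arm or the gripper's body presses on something with over 40 N, if the wrist force passes 120 N, or if a joint passes its speed limit or range.

## Working session

There is one attempt and no reset: what is moved stays moved. The work goes in short steps, Python scripts to look and compute and a tool call to move; the robot and the scene stay as the last step left them, time stands still between calls to the robot, and variables do not carry over. Pictures are saved under pics/ and viewed, and the job is handed in when it is done.

Besides the shell and the picture viewer there is one more tool, called after "Call:" by a JSON object that holds its "method" and its "body". servo_tool: Moves the arm, as the interface text tells. Its arguments: {"type":"object","properties":{"increments":{"type":"array","items":{"type":"object","properties":{"offset":{"type":"array","items":{"type":"number"}},"yaw":{"type":"number"}}}},"claw":{"type":"number"},"force":{"type":"number"}},"required":["increments"]}

```bash
ls; mkdir -p pics; cat > h.py <<'E'
import numpy as np, cv2
from workcell import env
def snap(n,f):
    m=env.camera_model(n); p,d=env.read_camera(n)
    cv2.imwrite(f'pics/{f}.png',p[:,:,::-1]); np.savez(f'pics/{f}.npz',p=p,d=d,M=m['world_from_camera'],fov=m['vertical_fov'],cx=m['cx'],cy=m['cy'])
    return p,d,m
def pt(f,u,v,z=None,d=None):
    q=np.load(f'pics/{f}.npz'); fl=192/np.tan(np.radians(q['fov'])/2)
    if d is None: d=q['d'][int(round(v)),int(round(u))]
    r=np.array([(u-q['cx'])/fl,-(v-q['cy'])/fl,-1]); M=q['M']
    if z is not None:
        w=M[:3,:3]@r; d=(z-M[2,3])/w[2]
    return (M@np.append(r*d,1))[:3]
def crop(f,u0,v0,u1,v1,k,o):
    p=cv2.imread(f'pics/{f}.png')[v0:v1,u0:u1]; cv2.imwrite(f'pics/{o}.png',cv2.resize(p,None,fx=k,fy=k,interpolation=cv2.INTER_CUBIC))
E
python3 - <<'E'
from h import *
for n in('scene','top'):
    p,d,m=snap(n,n+'0'); print(n,m)
print(env.get_state())
E
```

```text
pics
scene {'vertical_fov': 53.81807881274119, 'cx': 255.80341286818506, 'cy': 191.07686279789755, 'world_from_camera': array([[-0.16995659, -0.79839358,  0.57765253,  1.20996497],
       [ 0.98531568, -0.1279429 ,  0.1130647 ,  0.13198738],
       [-0.01636359,  0.58838619,  0.80841445,  1.02429711],
       [ 0.        ,  0.        ,  0.        ,  1.        ]])}
top {'vertical_fov': 46.97362518086388, 'cx': 255.32169127335052, 'cy': 186.20834711409307, 'world_from_camera': array([[-2.58659384e-02,  9.80816824e-01, -1.93207947e-01,
         2.90698074e-01],
       [-9.99657379e-01, -2.61532638e-02,  1.06369852e-03,
         7.24916142e-03],
       [-4.00972502e-03,  1.93169264e-01,  9.81157254e-01,
         1.50800812e+00],
       [ 0.00000000e+00,  0.00000000e+00,  0.00000000e+00,
         1.00000000e+00]])}
{'clock': 0.1, 'joint_pos': array([-1.36261322e+00,  3.13923870e-01,  4.50900722e-02,  1.30358221e+00,
       -4.41339480e-05,  1.43119438e+00]), 'qvel': array([ 8.58728518e-04, -1.81605788e-03,  2.54702001e-03,  3.17517926e-04,
        1.25013811e-04, -4.06490680e-05]), 'tau': array([ 3.78959201e-03, -4.81728280e+01,  2.99243170e+01,  1.27934132e-02,
       -2.05915008e-06,  1.24472797e-05]), 'tcp_pos': array([ 0.1958527 , -0.54013795,  0.23049781]), 'orientation': array([-0.12177003, -0.69640727, -0.12291357,  0.69647773]), 'wrist_force': array([-0.22584713, -0.57482857,  0.12363766]), 'ft_torque': array([0.04555372, 0.01518682, 0.02881497]), 'finger_gap': 0.08552516073349896}
```

```bash
python3 - <<'E'
from h import *
for n in('scene0','top0'): crop(n,0,0,512,384,1.56,n+'x')
E
```

```text
(no output)
```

View pics/scene0x.png

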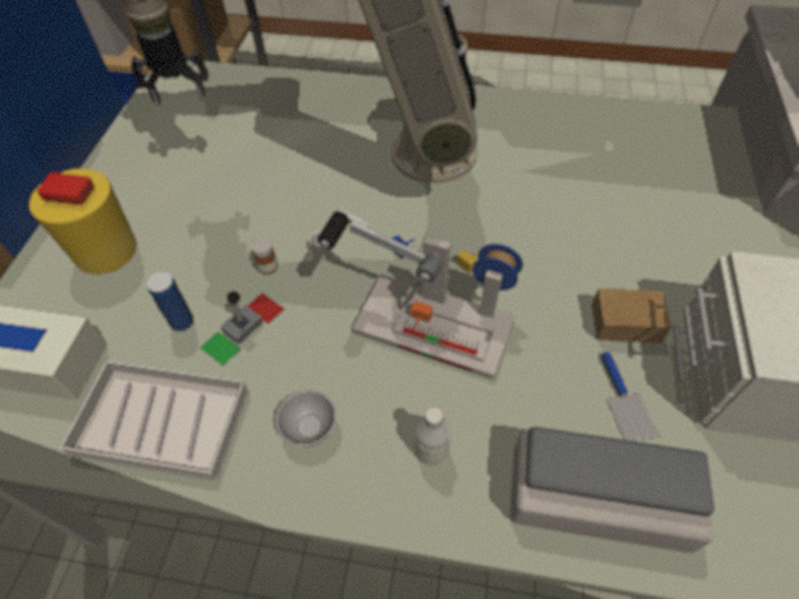

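View pics/top0x.png

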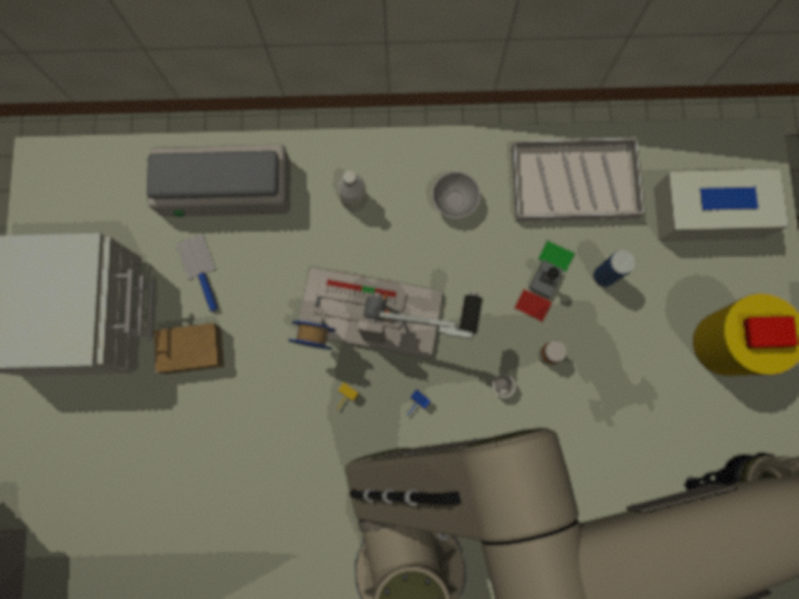

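```bash
python3 - <<'E'
from h import *
crop('scene0',190,125,350,245,5,'c1'); crop('top0',185,150,325,255,5.5,'c2'); crop('top0',315,140,415,215,7,'c3')
E
```

```text
(no output)
```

View pics/c1.png

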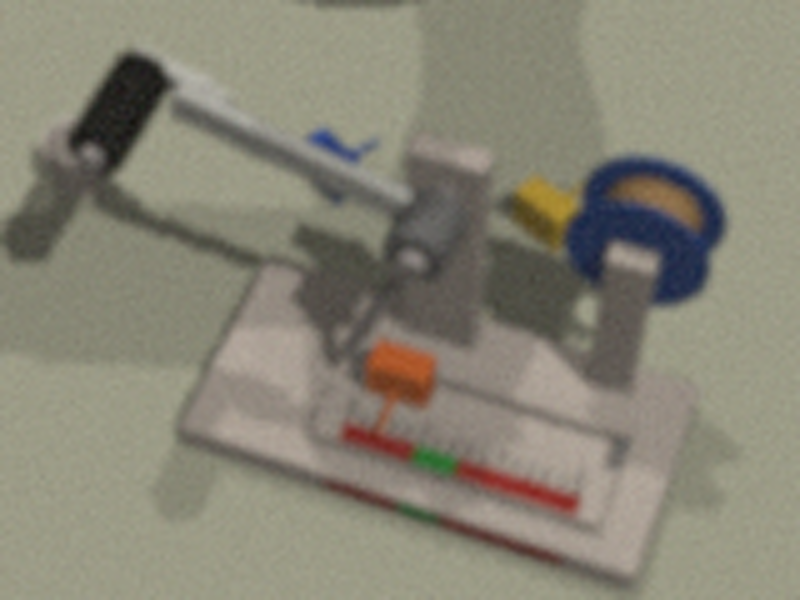

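View pics/c2.png

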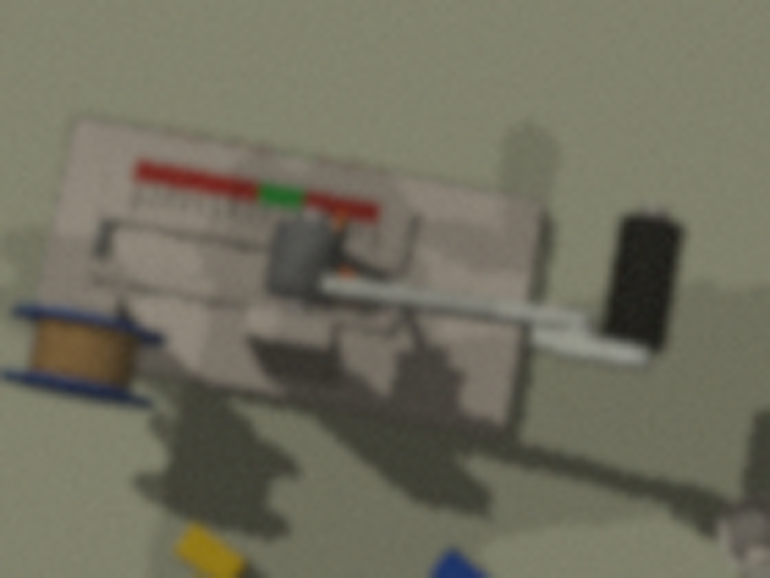

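View pics/c3.png

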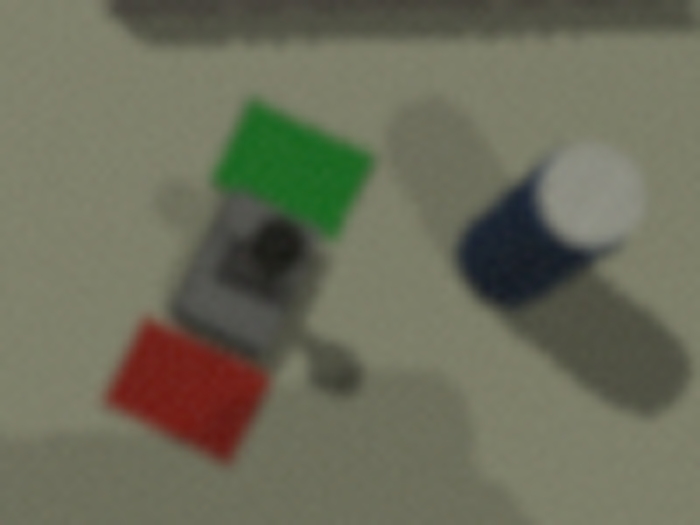

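```bash
python3 - <<'E'
from h import *
np.set_printoptions(precision=4,suppress=True)
def c2(x,y,z): return pt('top0',x/5.5+185,y/5.5+150,z)
def c3(x,y,z): return pt('top0',x/7+315,y/7+140,z)
def c1(x,y,z): return pt('scene0',x/5+190,y/5+125,z)
A,B,C=[c2(*q,.024) for q in((78,118),(543,203),(515,430))]; print('plate',A,B,C,np.linalg.norm(A-B),np.linalg.norm(B-C))
a,b,c=[c1(*q,.024) for q in((632,575),(185,430),(265,265))]; print('plate scene',a,b,c,np.linalg.norm(a-b),np.linalg.norm(b-c))
for P,Q,R in((A,B,C),(a,b,c)):
    ey=(P-Q)/np.linalg.norm(P-Q); ex=np.array([ey[1],-ey[0],0])
    print('yaw',np.degrees(np.arctan2(-ey[0],ey[1])))
    o=(Q+R)/2+.13*ey; print('origin',o,'roller',o-.19*np.cos(.25)*ey,'ey',ey)
    print('green', o+ex*.046+ey*.032)
print('green c1',c1(435,460,.032),'green c2',c2(282,195,.032))
print('roller c2 axis',[c2(*q,.217) for q in((643,280),(650,220),(634,342))])
print('roller c2 top',c2(643,280,.235))
print('roller c1',c1(120,112,.23))
print('red/green',c3(295,167,0),c3(190,390,0),'knob',c3(277,245,.102))
for q in((295,167),(190,390),(277,245)):print(pt('top0',q[0]/7+315,q[1]/7+140))
print(pt('top0',643/5.5+185,280/5.5+150))
E
```

```text
plate [0.6399 0.1978 0.024 ] [ 0.5779 -0.0914  0.024 ] [ 0.4372 -0.0689  0.024 ] 0.29579725934394374 0.142514628189913
plate scene [0.6443 0.2011 0.024 ] [ 0.5862 -0.0844  0.024 ] [ 0.4485 -0.0596  0.024 ] 0.29141979153835906 0.13992028934114384
yaw -12.102322990244213
origin [0.5348 0.0469 0.024 ] roller [ 0.4962 -0.1331  0.024 ] ey [0.2097 0.9778 0.    ]
green [0.5865 0.0686 0.024 ]
yaw -11.511514126496401
origin [0.5433 0.0554 0.024 ] roller [ 0.5065 -0.125   0.024 ] ey [0.1996 0.9799 0.    ]
green [0.5947 0.0775 0.024 ]
green c1 [0.5881 0.0747 0.032 ] green c2 [0.5857 0.0704 0.032 ]
roller c2 axis [array([ 0.497 , -0.1307,  0.217 ]), array([ 0.5297, -0.136 ,  0.217 ]), array([ 0.4635, -0.1244,  0.217 ])]
roller c2 top [ 0.4941 -0.1288  0.235 ]
roller c1 [ 0.5099 -0.1226  0.23  ]
red/green [ 0.6581 -0.3537 -0.    ] [ 0.5461 -0.2939  0.    ] knob [ 0.5961 -0.3183  0.102 ]
[ 0.6577 -0.3533  0.0016]
[ 0.5464 -0.2943 -0.0017]
[ 0.5926 -0.3146  0.1183]
[ 0.4947 -0.1292  0.2313]
```

```bash
cat >> h.py <<'E'
from scipy.spatial.transform import Rotation as Ro
def R(s=None):
    s=s or env.get_state(); q=s['orientation']; return Ro.from_quat([q[1],q[2],q[3],q[0]]).as_matrix()
def off(target):
    s=env.get_state(); return R(s).T@(np.array(target)-s['tcp_pos'])*100
E
python3 - <<'E'
from h import *
np.set_printoptions(precision=3,suppress=True)
print(R()); print(off([.498,-.128,.29]))
E
```

```text
[[-0.     0.341 -0.94 ]
 [ 0.002 -0.94  -0.341]
 [-1.    -0.002 -0.   ]]
[ -5.897 -28.458 -42.453]
```

Call:
{"method": "servo_tool", "body": {"increments": [{"offset": [-2, 0, 0], "yaw": -8}, {"offset": [-5, -1, -2], "yaw": -16}, {"offset": [-7, -3, -5], "yaw": -24}, {"offset": [-7, -6, -9], "yaw": -32}, {"offset": [-7, -9, -13], "yaw": -40}, {"offset": [-7, -12, -17], "yaw": -48}, {"offset": [-7, -14, -21], "yaw": -56}, {"offset": [-7, -16, -24], "yaw": -64}], "claw": 0, "force": 40}}

```text
clock: 0.9
tcp_pos: [0.3682, -0.3063, 0.3011]
orientation: [0.475, 0.524, 0.475, -0.524]
wrist_force: [0.3, -0.6, 0.8]
finger_gap: 0.0001
```

```bash
python3 - <<'E'
from h import *
np.set_printoptions(precision=3,suppress=True)
s=env.get_state();r=R(s);print(s['clock'],s['tcp_pos'],s['joint_pos'],s['wrist_force'],s['finger_gap'],np.degrees(np.arctan2(r[1,1],r[0,1]))); print(off([.498,-.128,.29]))
E
```

```text
0.9 [ 0.368 -0.306  0.301] [-0.862  0.114 -0.037  1.42   0.     0.808] [ 0.268 -0.59   0.841] 5.177786398930459e-05 -5.6863030386760665
[  1.122  11.154 -19.025]
```

Call:
{"method": "servo_tool", "body": {"increments": [{"offset": [1, 1.4, -2.4], "yaw": -8}, {"offset": [1, 2.8, -4.8], "yaw": -16}, {"offset": [1, 4.2, -7.2], "yaw": -24}, {"offset": [1, 5.6, -9.6], "yaw": -32}, {"offset": [1, 7.0, -12], "yaw": -40}, {"offset": [1, 8.4, -14.4], "yaw": -48}, {"offset": [1, 9.8, -16.8], "yaw": -56}, {"offset": [1, 11.2, -19], "yaw": -64}]}}

```text
clock: 1.7
tcp_pos: [0.4989, -0.1301, 0.2909]
orientation: [0.68, 0.193, 0.68, -0.193]
wrist_force: [0.9, 0.1, -0.2]
finger_gap: -0.0
```

Call:
{"method": "servo_tool", "body": {"increments": [{"offset": [0, 0, 0], "yaw": -8}, {"offset": [0, 0, 0], "yaw": -16}, {"offset": [0, 0, 0], "yaw": -20}, {"offset": [0, 0, 0], "yaw": -20}, {"offset": [0, 0, 0], "yaw": -20}, {"offset": [0, 0, 0], "yaw": -20}, {"offset": [0, 0, 0], "yaw": -20}, {"offset": [0, 0, 0], "yaw": -20}]}}

```text
clock: 2.5
tcp_pos: [0.4985, -0.1314, 0.2913]
orientation: [0.703, 0.075, 0.703, -0.075]
wrist_force: [-0.2, 0.4, 0.3]
finger_gap: 0.0001
```

```bash
python3 - <<'E'
from h import *
np.set_printoptions(precision=3,suppress=True)
for n in('wrist','scene','top'):
    s=env.get_state(); print(s['clock'],s['wrist_force']); snap(n,n+'1'); 
r=R(s);print(s['tcp_pos'],s['joint_pos'],s['wrist_force'],np.degrees(np.arctan2(r[1,1],r[0,1]))); print(off([.498,-.128,.29]))
crop('wrist1',0,0,512,384,1.56,'w1x')
crop('scene1',190,95,350,215,5,'s1x')
crop('top1',255,130,355,205,7,'t1x')
E
```

```text
2.5 [-0.223  0.37   0.329]
2.55 [ 0.685 -0.2   -0.469]
2.6 [-0.914 -1.032 -0.049]
[ 0.499 -0.131  0.291] [-0.413  0.187  0.026  1.41  -0.    -0.202] [-0.914 -1.032 -0.049] 77.90847177499332
[ 0.13   0.317 -0.122]
```

View pics/w1x.png

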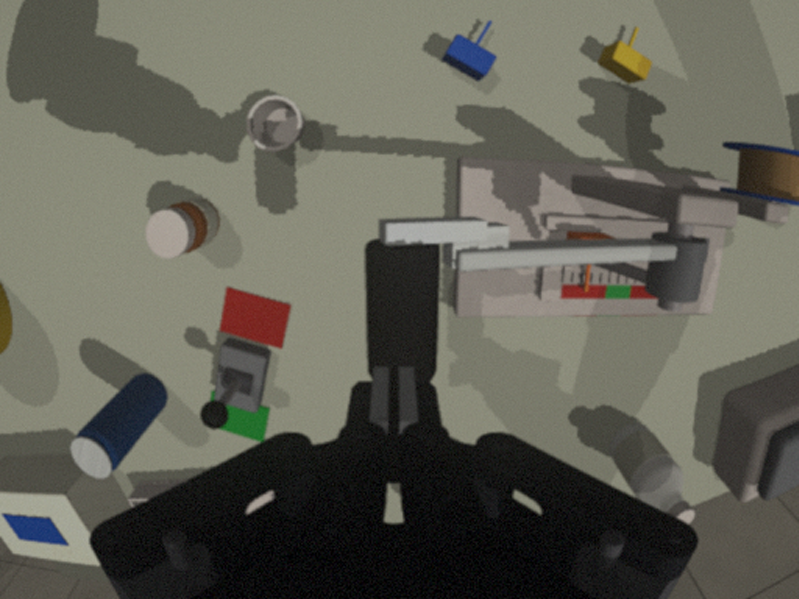

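View pics/s1x.png

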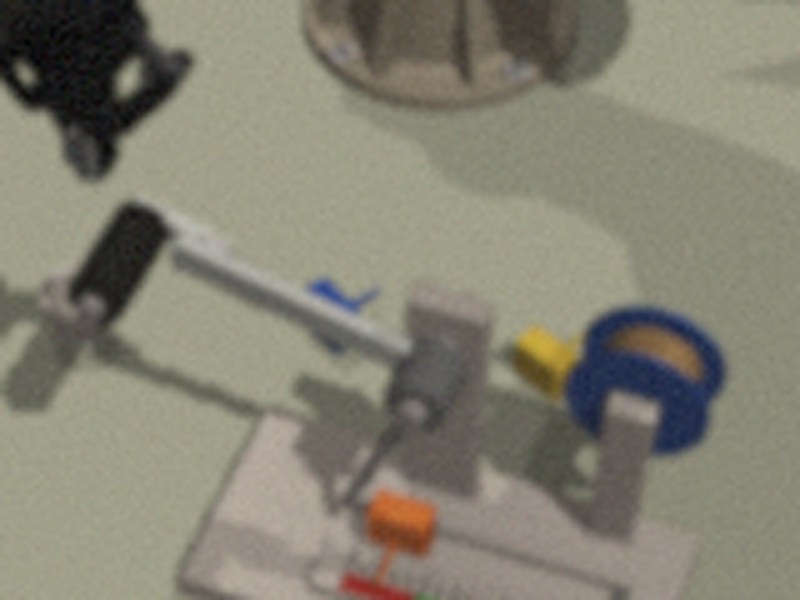

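View pics/t1x.png

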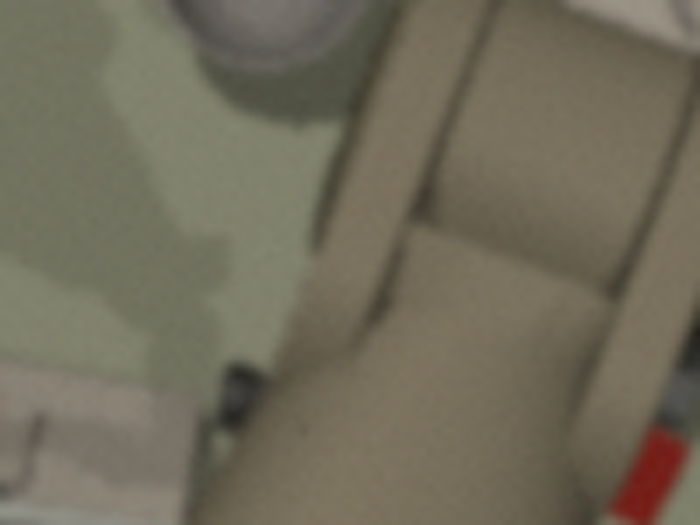

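```bash
cat >> h.py <<'E'
def wpt(f,u,v,z=None,med=0):
    q=np.load(f'pics/{f}.npz'); fl=192/np.tan(np.radians(q['fov'])/2); M=q['M']
    x,y=(u-q['cx'])/fl,(v-q['cy'])/fl; r=np.hypot(x,y); k=np.sin(r)/max(r,1e-9)
    ray=np.array([x*k,-y*k,-np.cos(r)]); ray=ray/-ray[2]
    if z is None: d=q['d'][int(round(v)),int(round(u))]
    else: d=(z-M[2,3])/(M[:3,:3]@ray)[2]
    return (M@np.append(ray*d,1))[:3]
E
python3 - <<'E'
from h import *
np.set_printoptions(precision=4,suppress=True)
q=np.load('pics/wrist1.npz');print(q['M'],q['fov'],q['cx'],q['cy'])
a=1/1.5625
for v in(250,290,330,360):
    print([ (u,wpt('wrist1',u*a,v*a).round(4)) for u in range(360,450,10)])
print('tip',wpt('wrist1',378*a,375*a),wpt('wrist1',408*a,375*a))
print('corners of roller top z',[wpt('wrist1',u*a,v*a,.217) for u,v in((366,243),(440,245),(368,378),(437,380))])
print('plate',[wpt('wrist1',u*a,v*a,.024) for u,v in((460,158),(458,315))])
E
```

```text
[[ 0.2089 -0.9306 -0.3006  0.4211]
 [ 0.9779  0.1986  0.0648 -0.1145]
 [-0.0006 -0.3075  0.9516  0.4338]
 [ 0.      0.      0.      1.    ]] 65.70646984690485 251.9276050048003 192.16711843551371
[(360, array([ 0.5019, -0.1647,  0.0011])), (370, array([ 0.4607, -0.1341,  0.227 ])), (380, array([ 0.4608, -0.1293,  0.2315])), (390, array([ 0.4614, -0.1249,  0.233 ])), (400, array([ 0.4621, -0.1205,  0.234 ])), (410, array([ 0.463 , -0.1163,  0.2341])), (420, array([ 0.4647, -0.1119,  0.2301])), (430, array([ 0.466 , -0.1075,  0.2287])), (440, array([ 0.518 , -0.0902, -0.0002]))]
[(360, array([ 0.5413, -0.1741, -0.0014])), (370, array([ 0.4794, -0.1384,  0.2262])), (380, array([ 0.4786, -0.1332,  0.2323])), (390, array([ 0.4793, -0.1287,  0.2333])), (400, array([ 0.4801, -0.1243,  0.2339])), (410, array([ 0.4806, -0.1199,  0.2351])), (420, array([ 0.4826, -0.1155,  0.2318])), (430, array([ 0.4841, -0.111 ,  0.2298])), (440, array([ 0.5573, -0.0975, -0.0004]))]
[(360, array([ 0.5818, -0.1837, -0.    ])), (370, array([ 0.4991, -0.143 ,  0.2257])), (380, array([ 0.4977, -0.1375,  0.2322]))
[... 251 characters left out ...]
0016]))]
[(360, array([ 0.6142, -0.1915,  0.    ])), (370, array([ 0.5156, -0.1469,  0.2238])), (380, array([ 0.5129, -0.1409,  0.2319])), (390, array([ 0.513 , -0.136 ,  0.2338])), (400, array([ 0.5133, -0.1313,  0.2353])), (410, array([ 0.5148, -0.1267,  0.2342])), (420, array([ 0.5163, -0.1221,  0.2331])), (430, array([ 0.5199, -0.1175,  0.2278])), (440, array([ 0.6319, -0.1107, -0.0007]))]
tip [ 0.4863 -0.1336  0.3014] [ 0.4886 -0.1243  0.3008]
corners of roller top z [array([ 0.4589, -0.1361,  0.217 ]), array([ 0.4671, -0.1019,  0.217 ]), array([ 0.5286, -0.1514,  0.217 ]), array([ 0.5374, -0.1162,  0.217 ])]
plate [array([ 0.4348, -0.0584,  0.024 ]), array([ 0.5775, -0.0861,  0.024 ])]
```

Call:
{"method": "servo_tool", "body": {"increments": [{"offset": [0.8, 0.1, 0], "yaw": 0}, {"offset": [1.6, 0.3, 0], "yaw": 0}, {"offset": [2.4, 0.5, 0], "yaw": 0}, {"offset": [3.2, 0.5, 0], "yaw": 0}, {"offset": [4.0, 0.5, 0], "yaw": 0}, {"offset": [4.6, 0.5, 0], "yaw": 0}, {"offset": [4.8, 0.5, 0], "yaw": 0}, {"offset": [4.9, 0.5, 0], "yaw": 0}]}}

```text
clock: 3.45
tcp_pos: [0.4995, -0.1264, 0.242]
orientation: [0.703, 0.074, 0.703, -0.074]
wrist_force: [-0.7, -0.7, 0.0]
finger_gap: -0.0001
```

Call:
{"method": "servo_tool", "body": {"increments": [{"offset": [0.07, 0, 0], "yaw": 0}, {"offset": [0.14, 0, 0], "yaw": 0}, {"offset": [0.21, 0, 0], "yaw": 0}, {"offset": [0.28, 0, 0], "yaw": 0}, {"offset": [0.35, 0, 0], "yaw": 0}, {"offset": [0.42, 0, 0], "yaw": 0}, {"offset": [0.49, 0, 0], "yaw": 0}, {"offset": [0.56, 0, 0], "yaw": 0}]}}

```text
clock: 4.25
tcp_pos: [0.4996, -0.1264, 0.2366]
orientation: [0.703, 0.074, 0.703, -0.074]
wrist_force: [0.2, 1.0, 0.2]
finger_gap: 0.0001
```

Call:
{"method": "servo_tool", "body": {"increments": [{"offset": [0.07, 0, 0], "yaw": 0}, {"offset": [0.14, 0, 0], "yaw": 0}, {"offset": [0.21, 0, 0], "yaw": 0}, {"offset": [0.28, 0, 0], "yaw": 0}, {"offset": [0.35, 0, 0], "yaw": 0}, {"offset": [0.42, 0, 0], "yaw": 0}, {"offset": [0.49, 0, 0], "yaw": 0}, {"offset": [0.56, 0, 0], "yaw": 0}]}}

```text
clock: 5.05
tcp_pos: [0.4995, -0.1272, 0.2324]
orientation: [0.704, 0.074, 0.703, -0.075]
wrist_force: [-3.5, -2.0, 8.5]
finger_gap: 0.0002
```

```bash
cat >> h.py <<'E'
def forces(n):
    a=[]
    for i in range(n):
        env.read_camera('wrist'); s=env.get_state(); a.append(s['wrist_force'])
    a=np.array(a); print(a.round(2).tolist()); print('mean',a.mean(0).round(2),s['clock'],s['tcp_pos'].round(4))
E
python3 - <<'E'
from h import *
forces(4)
E
```

```text
[[-3.99, -2.24, 7.67], [-4.21, -1.55, 8.42], [-3.22, -1.53, 7.91], [-3.49, -1.58, 7.99]]
mean [-3.73 -1.73  8.  ] 5.25 [ 0.4995 -0.1273  0.2324]
```

Call:
{"method": "servo_tool", "body": {"increments": [{"offset": [0.1, -0.02, -0.03], "yaw": 0}, {"offset": [0.2, -0.04, -0.06], "yaw": 0}, {"offset": [0.3, -0.06, -0.1], "yaw": 0}, {"offset": [0.4, -0.08, -0.13], "yaw": 0}, {"offset": [0.5, -0.1, -0.16], "yaw": 0}, {"offset": [0.6, -0.12, -0.2], "yaw": 0}, {"offset": [0.7, -0.14, -0.2], "yaw": 0}, {"offset": [0.8, -0.16, -0.2], "yaw": 0}]}}

```text
clock: 6.05
tcp_pos: [0.499, -0.1294, 0.2253]
orientation: [0.705, 0.073, 0.701, -0.076]
wrist_force: [-0.3, -3.9, 8.6]
finger_gap: -0.0001
```

```bash
python3 - <<'E'
from h import *
forces(4); print(env.get_state()['ft_torque'])
E
```

```text
[[-0.18, -3.63, 8.35], [-0.54, -3.79, 8.95], [-0.73, -4.05, 8.72], [-0.3, -3.84, 8.21]]
mean [-0.44 -3.83  8.56] 6.25 [ 0.499  -0.1294  0.2253]
[-0.81845548  0.04238253 -0.00677133]
```

Call:
{"method": "servo_tool", "body": {"increments": [{"offset": [0.15, -0.15, 0], "yaw": 0}, {"offset": [0.4, -0.25, 0], "yaw": 0}, {"offset": [0.65, -0.32, 0], "yaw": 0}, {"offset": [0.9, -0.39, 0], "yaw": 0}, {"offset": [1.15, -0.46, 0], "yaw": 0}, {"offset": [1.4, -0.53, 0], "yaw": 0}, {"offset": [1.65, -0.6, 0], "yaw": 0}, {"offset": [1.85, -0.66, 0], "yaw": 0}]}}

```text
clock: 7.05
tcp_pos: [0.4979, -0.1341, 0.2066]
orientation: [0.705, 0.074, 0.701, -0.074]
wrist_force: [1.4, 2.3, 9.8]
finger_gap: 0.0004
```

```bash
python3 - <<'E'
from h import *
forces(4); print(env.get_state()['ft_torque'])
E
```

```text
[[2.15, 3.27, 8.22], [2.64, 2.49, 9.67], [1.68, 2.4, 8.14], [1.91, 2.62, 8.95]]
mean [2.1  2.7  8.75] 7.25 [ 0.4979 -0.1341  0.2066]
[ 0.50877931 -0.4128902  -0.01189591]
```

Call:
{"method": "servo_tool", "body": {"increments": [{"offset": [0.3, 0.05, 0.05], "yaw": 0}, {"offset": [0.7, 0.0, 0.1], "yaw": 0}, {"offset": [1.1, -0.05, 0.1], "yaw": 0}, {"offset": [1.5, -0.1, 0.1], "yaw": 0}, {"offset": [1.9, -0.14, 0.1], "yaw": 0}, {"offset": [2.2, -0.18, 0.1], "yaw": 0}, {"offset": [2.45, -0.21, 0.1], "yaw": 0}, {"offset": [2.6, -0.24, 0.1], "yaw": 0}]}}

```text
clock: 8.05
tcp_pos: [0.4974, -0.1371, 0.1806]
orientation: [0.704, 0.074, 0.702, -0.075]
wrist_force: [-1.5, 0.1, 11.4]
finger_gap: 0.0001
```

```bash
python3 - <<'E'
from h import *
forces(4); print(env.get_state()['ft_torque'])
E
```

```text
[[-2.33, 0.97, 10.55], [-2.12, 0.6, 10.99], [-1.42, 0.49, 12.13], [-1.62, 1.09, 11.09]]
mean [-1.87  0.79 11.19] 8.25 [ 0.4974 -0.1371  0.1807]
[0.14676105 0.40612874 0.03047023]
```

Call:
{"method": "servo_tool", "body": {"increments": [{"offset": [0.3, 0.03, -0.04], "yaw": 0}, {"offset": [0.7, 0.03, -0.05], "yaw": 0}, {"offset": [1.1, 0.03, -0.05], "yaw": 0}, {"offset": [1.5, 0.03, -0.05], "yaw": 0}, {"offset": [1.8, 0.03, -0.05], "yaw": 0}, {"offset": [2.0, 0.03, -0.05], "yaw": 0}, {"offset": [2.1, 0.03, -0.05], "yaw": 0}, {"offset": [2.2, 0.03, -0.05], "yaw": 0}]}}

```text
clock: 9.05
tcp_pos: [0.4974, -0.1371, 0.1591]
orientation: [0.705, 0.074, 0.702, -0.075]
wrist_force: [-2.6, -0.2, 14.2]
finger_gap: 0.0
```

```bash
python3 - <<'E'
from h import *
forces(4); print(env.get_state()['ft_torque'])
E
```

```text
[[-1.3, -0.53, 13.67], [-2.4, -0.56, 13.83], [-1.88, -0.36, 14.46], [-2.31, 0.33, 13.13]]
mean [-1.97 -0.28 13.77] 9.25 [ 0.4974 -0.1371  0.1592]
[0.04128131 0.47082465 0.03126828]
```

Call:
{"method": "servo_tool", "body": {"increments": [{"offset": [0.03, 0, -0.03], "yaw": 0}, {"offset": [0.06, 0, -0.06], "yaw": 0}, {"offset": [0.1, 0, -0.06], "yaw": 0}, {"offset": [0.1, 0, -0.06], "yaw": 0}, {"offset": [0.1, 0, -0.06], "yaw": 0}, {"offset": [0.1, 0, -0.06], "yaw": 0}, {"offset": [0.1, 0, -0.06], "yaw": 0}, {"offset": [0.1, 0, -0.06], "yaw": 0}]}}

```text
clock: 10.05
tcp_pos: [0.4974, -0.137, 0.1584]
orientation: [0.705, 0.074, 0.701, -0.075]
wrist_force: [-1.8, -1.1, 14.9]
finger_gap: 0.0003
```

```bash
python3 - <<'E'
from h import *
forces(10); print(env.get_state()['ft_torque'])
E
```

```text
[[-0.74, -0.31, 13.78], [0.44, -0.26, 13.4], [-0.86, 0.8, 14.18], [-0.78, -0.58, 13.32], [-0.78, 0.05, 13.9], [-0.68, -0.68, 13.85], [-0.36, -0.12, 14.19], [-0.81, -0.32, 14.04], [-1.02, -0.5, 12.72], [-0.74, 0.22, 13.91]]
mean [-0.63 -0.17 13.73] 10.55 [ 0.4974 -0.137   0.1584]
[ 0.04870722  0.19659573 -0.01341516]
```

Call:
{"method": "servo_tool", "body": {"increments": [{"offset": [0.06, 0, -0.01], "yaw": 0}, {"offset": [0.12, 0, -0.02], "yaw": 0}, {"offset": [0.18, 0, -0.02], "yaw": 0}, {"offset": [0.25, 0, -0.02], "yaw": 0}, {"offset": [0.25, 0, -0.02], "yaw": 0}, {"offset": [0.25, 0, -0.02], "yaw": 0}, {"offset": [0.25, 0, -0.02], "yaw": 0}, {"offset": [0.25, 0, -0.02], "yaw": 0}]}}

```text
clock: 11.35
tcp_pos: [0.4974, -0.1369, 0.156]
orientation: [0.705, 0.074, 0.701, -0.075]
wrist_force: [-0.2, -0.1, 14.3]
finger_gap: 0.0001
```

```bash
python3 - <<'E'
from h import *
snap('wrist','w2'); snap('scene','s2')
forces(20)
crop('w2',0,0,512,384,1.56,'w2x')
E
```

```text
[[-0.88, -0.94, 14.63], [-0.39, 0.48, 13.48], [-0.62, 0.72, 13.73], [-0.6, 0.15, 13.69], [-1.78, 0.11, 13.66], [-1.19, -0.1, 13.94], [-0.96, -0.53, 14.17], [-0.46, -0.12, 13.41], [-0.51, 0.01, 13.76], [-0.49, -0.63, 13.89], [0.72, -0.35, 14.28], [0.4, 0.13, 13.35], [-1.26, 0.42, 14.2], [-0.32, 0.88, 14.66], [-0.84, 0.06, 13.61], [-1.77, 0.2, 14.54], [-1.44, 1.75, 13.64], [-1.06, 0.47, 13.23], [-0.76, 0.02, 13.64], [-0.56, -0.18, 14.01]]
mean [-0.74  0.13 13.88] 12.45 [ 0.4974 -0.1369  0.156 ]
```

View pics/w2x.png

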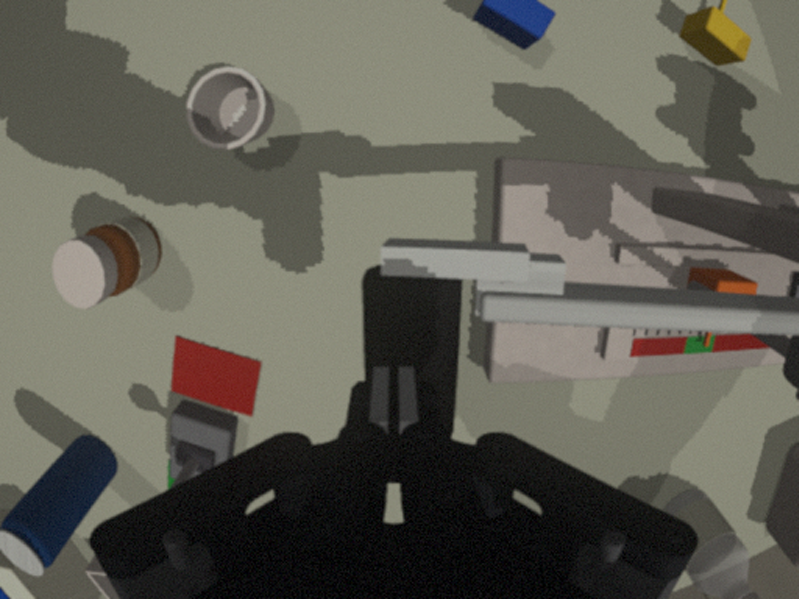

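Call:
{"method": "servo_tool", "body": {"increments": [{"offset": [-0.15, 0, 0], "yaw": 0}, {"offset": [-0.45, 0, 0], "yaw": 0}, {"offset": [-0.8, 0, 0], "yaw": 0}, {"offset": [-1.15, 0, 0], "yaw": 0}, {"offset": [-1.5, -0.02, 0], "yaw": 0}, {"offset": [-1.85, -0.02, 0], "yaw": 0}, {"offset": [-2.15, -0.02, 0], "yaw": 0}, {"offset": [-2.4, -0.02, 0], "yaw": 0}]}}

```text
clock: 13.25
tcp_pos: [0.4973, -0.1372, 0.18]
orientation: [0.705, 0.074, 0.701, -0.075]
wrist_force: [0.0, -0.3, 10.6]
finger_gap: -0.0001
```

Call:
{"method": "servo_tool", "body": {"increments": [{"offset": [-0.3, 0.02, 0], "yaw": 0}, {"offset": [-0.6, 0.05, 0], "yaw": 0}, {"offset": [-0.9, 0.08, 0], "yaw": 0}, {"offset": [-1.2, 0.11, 0], "yaw": 0}, {"offset": [-1.5, 0.14, 0], "yaw": 0}, {"offset": [-1.8, 0.18, 0], "yaw": 0}, {"offset": [-2.1, 0.22, 0], "yaw": 0}, {"offset": [-2.4, 0.26, 0], "yaw": 0}]}}

```text
clock: 14.05
tcp_pos: [0.4978, -0.1345, 0.2036]
orientation: [0.705, 0.074, 0.701, -0.075]
wrist_force: [1.8, -0.3, 8.8]
finger_gap: 0.0002
```

Call:
{"method": "servo_tool", "body": {"increments": [{"offset": [-0.2, 0.04, 0], "yaw": 0}, {"offset": [-0.4, 0.08, 0.02], "yaw": 0}, {"offset": [-0.6, 0.12, 0.04], "yaw": 0}, {"offset": [-0.8, 0.16, 0.05], "yaw": 0}, {"offset": [-1.0, 0.2, 0.05], "yaw": 0}, {"offset": [-1.2, 0.24, 0.05], "yaw": 0}, {"offset": [-1.4, 0.29, 0.05], "yaw": 0}, {"offset": [-1.6, 0.34, 0.05], "yaw": 0}]}}

```text
clock: 14.85
tcp_pos: [0.4985, -0.1312, 0.2191]
orientation: [0.705, 0.074, 0.701, -0.075]
wrist_force: [0.6, -0.5, 7.7]
finger_gap: 0.0
```

Call:
{"method": "servo_tool", "body": {"increments": [{"offset": [-0.12, 0.03, 0], "yaw": 0}, {"offset": [-0.24, 0.06, 0], "yaw": 0}, {"offset": [-0.36, 0.09, 0], "yaw": 0}, {"offset": [-0.48, 0.13, 0], "yaw": 0}, {"offset": [-0.6, 0.17, 0], "yaw": 0}, {"offset": [-0.7, 0.2, 0], "yaw": 0}, {"offset": [-0.8, 0.23, 0], "yaw": 0}, {"offset": [-0.9, 0.26, 0], "yaw": 0}]}}

```text
clock: 15.65
tcp_pos: [0.4991, -0.1286, 0.228]
orientation: [0.705, 0.074, 0.701, -0.075]
wrist_force: [1.9, -0.8, 7.5]
finger_gap: 0.0001
```

Now the last ~7 mm to the stop, slowly.

Call:
{"method": "servo_tool", "body": {"increments": [{"offset": [-0.08, 0.02, 0], "yaw": 0}, {"offset": [-0.16, 0.05, 0], "yaw": 0}, {"offset": [-0.24, 0.07, 0], "yaw": 0}, {"offset": [-0.32, 0.1, 0], "yaw": 0}, {"offset": [-0.4, 0.12, 0], "yaw": 0}, {"offset": [-0.46, 0.14, 0], "yaw": 0}, {"offset": [-0.52, 0.16, 0], "yaw": 0}, {"offset": [-0.58, 0.18, 0], "yaw": 0}]}}

```text
clock: 16.45
tcp_pos: [0.4994, -0.1268, 0.2337]
orientation: [0.705, 0.074, 0.701, -0.075]
wrist_force: [1.8, -0.4, 6.8]
finger_gap: -0.0003
```

Call:
{"method": "servo_tool", "body": {"increments": [{"offset": [-0.06, 0.02, 0], "yaw": 0}, {"offset": [-0.12, 0.03, 0], "yaw": 0}, {"offset": [-0.18, 0.04, 0], "yaw": 0}, {"offset": [-0.24, 0.04, 0], "yaw": 0}, {"offset": [-0.3, 0.04, 0], "yaw": 0}, {"offset": [-0.4, 0.04, 0], "yaw": 0}, {"offset": [-0.5, 0.04, 0], "yaw": 0}, {"offset": [-0.6, 0.04, 0], "yaw": 0}]}}

```text
clock: 17.25
tcp_pos: [0.4973, -0.1255, 0.2373]
orientation: [0.703, 0.075, 0.704, -0.074]
wrist_force: [0.0, -1.1, 0.3]
finger_gap: 0.0004
```

Call:
{"method": "servo_tool", "body": {"increments": [{"offset": [-0.5, 0, 0], "yaw": 0}, {"offset": [-1.5, 0, 0], "yaw": 0}, {"offset": [-3, 0, 0], "yaw": 0}, {"offset": [-4.5, 0, 0], "yaw": 0}, {"offset": [-6, 1, -1], "yaw": 0}, {"offset": [-7, 3, -2], "yaw": 0}, {"offset": [-7, 5, -3], "yaw": 0}, {"offset": [-7, 6, -3], "yaw": 0}]}}

```text
clock: 18.05
tcp_pos: [0.4807, -0.0596, 0.3094]
orientation: [0.704, 0.074, 0.703, -0.074]
wrist_force: [1.0, -0.6, 0.6]
finger_gap: 0.0001
```

```bash
python3 - <<'E'
from h import *
snap('wrist','w3'); snap('scene','s3'); snap('top','t3')
crop('w3',0,0,512,384,1.56,'w3x')
crop('s3',235,165,345,245,7,'s3x')
E
```

```text
(no output)
```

View pics/w3x.png

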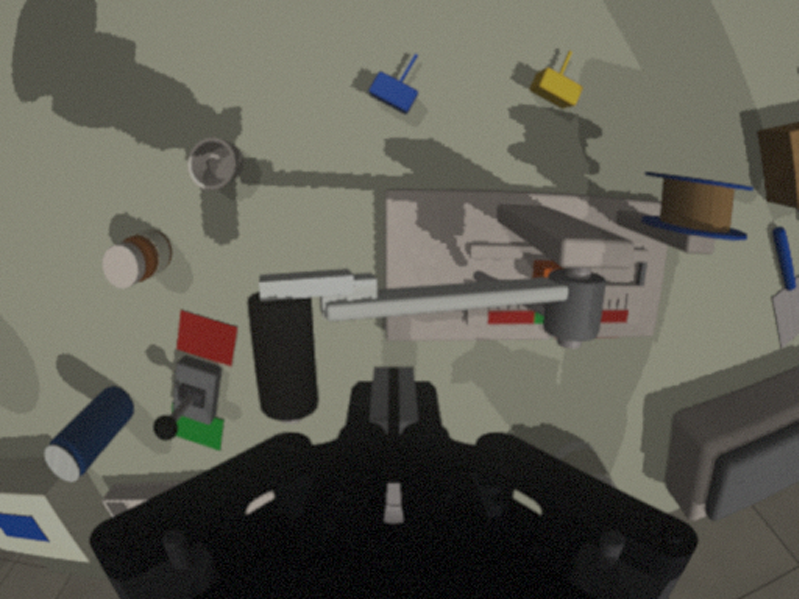

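View pics/s3x.png

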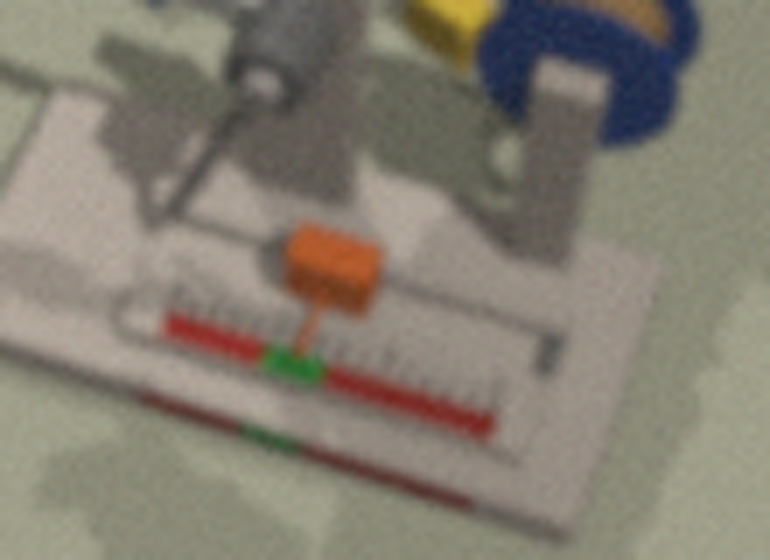

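Call:
{"method": "servo_tool", "body": {"increments": [{"offset": [0, 1, 1], "yaw": 0}, {"offset": [0, 3, 3], "yaw": 0}, {"offset": [0, 5, 5.5], "yaw": 0}, {"offset": [0, 7.5, 8], "yaw": 0}, {"offset": [0, 10, 10.5], "yaw": 0}, {"offset": [0, 12, 13], "yaw": 0}, {"offset": [0, 14, 15], "yaw": 0}, {"offset": [0, 15, 16], "yaw": 0}]}}

```text
clock: 19.0
tcp_pos: [0.6715, 0.0534, 0.3056]
orientation: [0.703, 0.074, 0.704, -0.074]
wrist_force: [0.4, 0.0, 0.4]
finger_gap: 0.0003
```

```bash
python3 - <<'E'
from h import *
print(env.get_state()['tcp_pos'])
snap('wrist','w4')
crop('w4',0,0,512,384,1.56,'w4x')
E
```

```text
[0.67148326 0.05340335 0.30563507]
```

View pics/w4x.png

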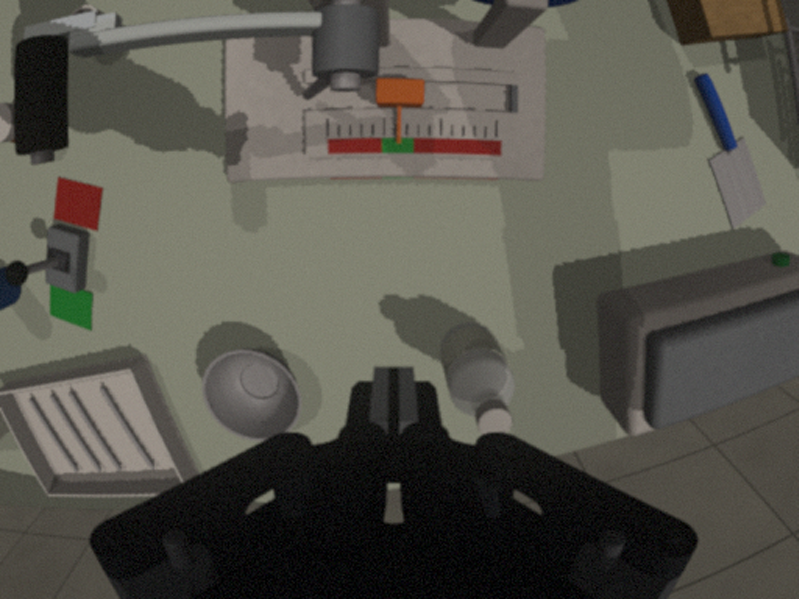

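```bash
python3 - <<'E'
from h import *
crop('w4',200,40,340,120,5.5,'w4y')
np.set_printoptions(precision=4,suppress=True)
a=1/1.5625
for n,u,v,z in(('Rr',328,147,.032),('GL',381,147,.032),('GR',414,147,.032),('end',501,148,.032),('ptr',399,140,.04),('ptr',399,140,.034)):
    print(n,wpt('w4',u*a,v*a,z))
# verdict base etc from t0 / w4
for n,u,v,z in(('red',79,204,0),('green',72,307,0),('knob',16,273,.102)): print(n,wpt('w4',u*a,v*a,z))
for n,u,v,z in(('red',207,337,0),('green',197,432,0),('knob',166,427,.102)): print('w3',n,wpt('w3',u*a,v*a,z),wpt('w3',u*a,v*a))
E
```

```text
Rr [0.5736 0.0149 0.032 ]
GL [0.5842 0.0607 0.032 ]
GR [0.5902 0.0891 0.032 ]
end [0.605  0.1659 0.032 ]
ptr [0.5816 0.0773 0.04  ]
ptr [0.5814 0.0774 0.034 ]
red [ 0.5487 -0.2854 -0.    ]
green [ 0.662  -0.3462 -0.    ]
knob [ 0.5971 -0.3149  0.102 ]
w3 red [ 0.5456 -0.2859 -0.    ] [ 0.5454 -0.2855  0.0006]
w3 green [ 0.6648 -0.3493  0.    ] [ 0.6637 -0.348   0.0019]
w3 knob [ 0.5961 -0.3131  0.102 ] [ 0.5916 -0.3068  0.1101]
```

View pics/w4y.png

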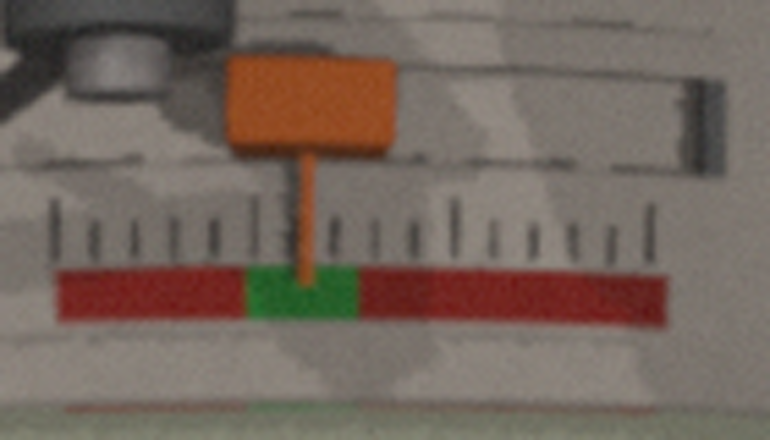

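```bash
python3 - <<'E'
from h import *
np.set_printoptions(precision=4,suppress=True)
print('can top',pt('top0',590/7+315,192/7+140,.14),'can bottom',pt('top0',505/7+315,265/7+140,0.0))
print('jar top',pt('top0',554/1.5625,349/1.5625,.075),'w3 jar',wpt('w3',125*.64,268*.64,.075))
g=(np.array([.6581,-.3537])+[.662,-.3462]+[.6648,-.3493])/3; r=(np.array([.5461,-.2939])+[.5487,-.2854]+[.5456,-.2859])/3
c=(g+r)/2; e=(g-r)/np.linalg.norm(g-r); print(c,e,np.degrees(np.arctan2(e[1],e[0])))
k=np.array([.5964,-.3154])-c; print('knob rel',k@e, k@[-e[1],e[0]])
kn=np.array([.5964,-.3154]); st=kn-.055*e; print('start',st); print(off([*st,.30]))
E
```

```text
can top [ 0.6087 -0.4532  0.14  ] can bottom [ 0.6051 -0.4547  0.    ]
jar top [ 0.4413 -0.3134  0.075 ] w3 jar [ 0.4392 -0.309   0.075 ]
[ 0.6042 -0.3191] [ 0.8821 -0.4711] -28.107005060760663
knob rel -0.008622280484614126 -0.0004483318713458804
start [ 0.5479 -0.2895]
[  0.494  -36.1904  -5.0016]
```

Call:
{"method": "servo_tool", "body": {"increments": [{"offset": [0, -2, 0], "yaw": 2}, {"offset": [0, -6, -1], "yaw": 4}, {"offset": [0, -10.5, -1.5], "yaw": 6}, {"offset": [0, -15, -2], "yaw": 8}, {"offset": [0, -19.5, -3], "yaw": 10}, {"offset": [0, -24, -3.5], "yaw": 12}, {"offset": [0, -28.5, -4], "yaw": 14}, {"offset": [0, -33, -5], "yaw": 16}]}}

```text
clock: 19.85
tcp_pos: [0.5493, -0.2628, 0.3078]
orientation: [0.686, 0.173, 0.686, -0.173]
wrist_force: [0.6, -0.2, -1.1]
finger_gap: 0.0001
```

```bash
python3 - <<'E'
from h import *
np.set_printoptions(precision=4,suppress=True)
print(env.get_state()['tcp_pos'],R()[:,2],off([.5479,-.2895,.08]))
E
```

```text
[ 0.5493 -0.2628  0.3078] [ 0.8805 -0.4741  0.0004] [22.7818 -2.4034  1.1296]
```

Call:
{"method": "servo_tool", "body": {"increments": [{"offset": [1, -1, 0], "yaw": 0}, {"offset": [4, -2.1, 0.5], "yaw": 0}, {"offset": [7, -2.1, 0.8], "yaw": 0}, {"offset": [10, -2.1, 0.8], "yaw": 0}, {"offset": [12, -2.1, 0.8], "yaw": 0}, {"offset": [13.5, -2.1, 0.8], "yaw": 0}, {"offset": [13.5, -2.1, 0.8], "yaw": 0}, {"offset": [13.5, -2.1, 0.8], "yaw": 0}]}}

```text
clock: 20.65
tcp_pos: [0.5477, -0.2822, 0.1729]
orientation: [0.686, 0.172, 0.686, -0.172]
wrist_force: [-0.2, 0.2, 0.8]
finger_gap: 0.0
```

```bash
python3 - <<'E'
from h import *
np.set_printoptions(precision=4,suppress=True)
print(env.get_state()['tcp_pos'],off([.5479,-.2895,.08]))
snap('wrist','w5');crop('w5',0,0,512,384,1.56,'w5x')
E
```

```text
[ 0.5477 -0.2822  0.1729] [ 9.2946 -0.631   0.3698]
```

View pics/w5x.png

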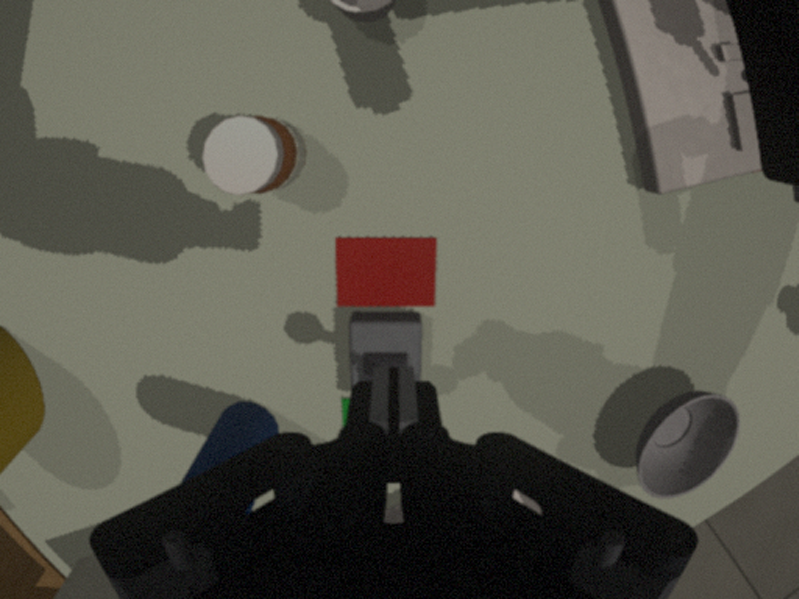

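Call:
{"method": "servo_tool", "body": {"increments": [{"offset": [1.5, -0.6, 0], "yaw": 0}, {"offset": [3, -0.6, 0], "yaw": 0}, {"offset": [4.5, -0.6, 0], "yaw": 0}, {"offset": [6, -0.6, 0], "yaw": 0}, {"offset": [7.5, -0.6, 0], "yaw": 0}, {"offset": [8.5, -0.6, 0], "yaw": 0}, {"offset": [9, -0.6, 0], "yaw": 0}, {"offset": [9, -0.6, 0], "yaw": 0}]}}

```text
clock: 21.5
tcp_pos: [0.5454, -0.2874, 0.0829]
orientation: [0.686, 0.171, 0.686, -0.172]
wrist_force: [-0.4, -0.1, 0.4]
finger_gap: 0.0001
```

```bash
python3 - <<'E'
from h import *
np.set_printoptions(precision=4,suppress=True)
print(env.get_state()['tcp_pos'],off([.5479,-.2895,.08]))
snap('scene','s5');crop('s5',90,140,210,230,6.5,'s5x')
E
```

```text
[ 0.5454 -0.2874  0.0829] [ 0.2887 -0.063   0.3216]
```

View pics/s5x.png

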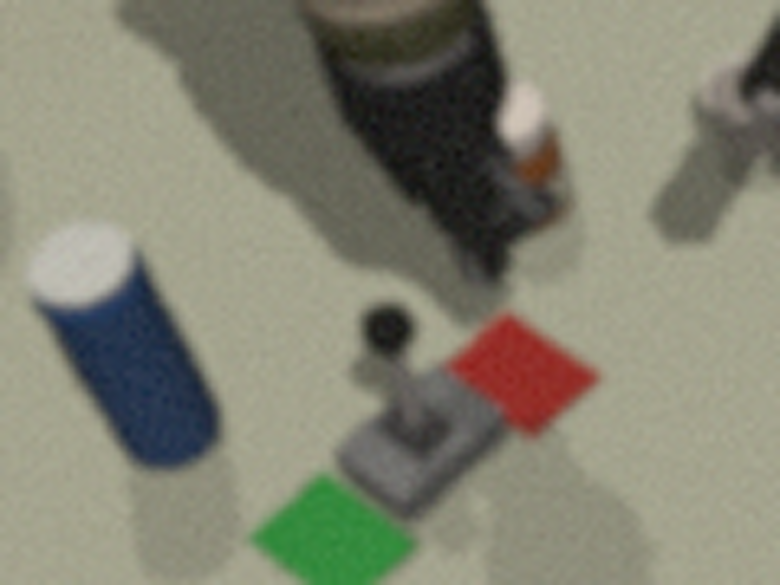

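Call:
{"method": "servo_tool", "body": {"increments": [{"offset": [0, 0, 1], "yaw": 0}, {"offset": [0, 0, 2], "yaw": 0}, {"offset": [0, 0, 3], "yaw": 0}, {"offset": [0, 0, 3.8], "yaw": 0}, {"offset": [0, 0, 4.6], "yaw": 0}, {"offset": [0, 0, 5.4], "yaw": 0}, {"offset": [0, 0, 6.2], "yaw": 0}, {"offset": [0, 0, 6.8], "yaw": 0}]}}

```text
clock: 22.35
tcp_pos: [0.6059, -0.3197, 0.0826]
orientation: [0.686, 0.172, 0.686, -0.171]
wrist_force: [-0.1, -0.0, -0.8]
finger_gap: 0.0003
```

Call:
{"method": "servo_tool", "body": {"increments": [{"offset": [0, 0, 0.15], "yaw": 0}, {"offset": [0, 0, 0.3], "yaw": 0}, {"offset": [0, 0, 0.45], "yaw": 0}, {"offset": [0, 0, 0.6], "yaw": 0}, {"offset": [0, 0, 0.7], "yaw": 0}, {"offset": [0, 0, 0.8], "yaw": 0}, {"offset": [0, 0, 0.9], "yaw": 0}, {"offset": [0, 0, 1.0], "yaw": 0}]}}

```text
clock: 23.15
tcp_pos: [0.6142, -0.3242, 0.0829]
orientation: [0.686, 0.171, 0.686, -0.172]
wrist_force: [-0.7, 0.2, 0.5]
finger_gap: 0.0
```

```bash
python3 - <<'E'
from h import *
np.set_printoptions(precision=4,suppress=True)
snap('scene','s6');crop('s6',90,140,210,230,6.5,'s6x')
forces(3)
E
```

```text
[[-0.94, 0.38, -0.27], [-0.56, 0.62, -0.25], [-0.16, -0.2, -1.09]]
mean [-0.55  0.27 -0.54] 23.35 [ 0.6144 -0.3242  0.083 ]
```

View pics/s6x.png

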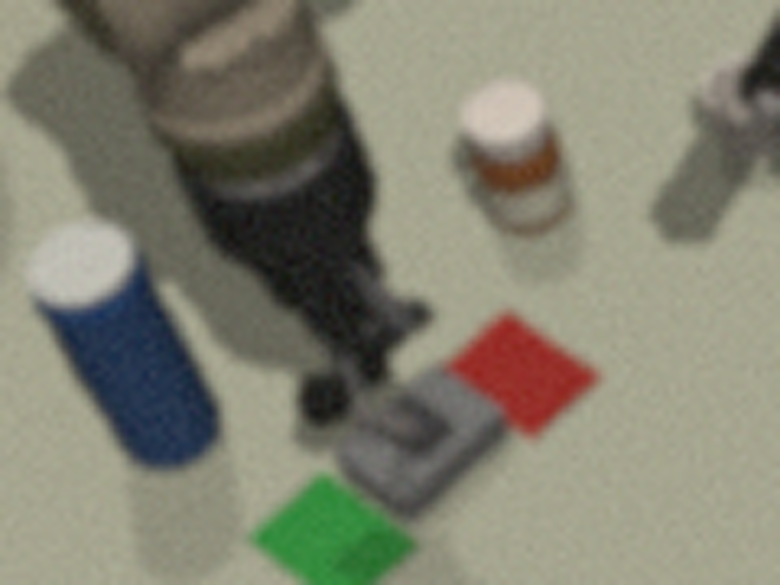

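Call:
{"method": "servo_tool", "body": {"increments": [{"offset": [0, 0, 0.1], "yaw": 0}, {"offset": [0, 0, 0.2], "yaw": 0}, {"offset": [0, 0, 0.3], "yaw": 0}, {"offset": [0, 0, 0.4], "yaw": 0}, {"offset": [0, 0, 0.5], "yaw": 0}, {"offset": [0, 0, 0.5], "yaw": 0}, {"offset": [0, 0, 0.5], "yaw": 0}, {"offset": [0, 0, 0.5], "yaw": 0}]}}

```text
clock: 24.15
tcp_pos: [0.6158, -0.3249, 0.0827]
orientation: [0.684, 0.172, 0.688, -0.171]
wrist_force: [-9.7, 4.0, 5.0]
finger_gap: 0.0004
```

```bash
python3 - <<'E'
from h import *
forces(3)
E
```

```text
[[-9.01, 4.53, 4.87], [-9.18, 4.26, 4.75], [-8.54, 4.01, 4.38]]
mean [-8.91  4.27  4.67] 24.3 [ 0.6158 -0.325   0.0827]
```

Call:
{"method": "servo_tool", "body": {"increments": [{"offset": [0, 0, -0.4], "yaw": 0}, {"offset": [0, 0, -1], "yaw": 0}, {"offset": [0, 0, -2], "yaw": 0}, {"offset": [0, 0, -4], "yaw": 0}, {"offset": [-1, 0, -6], "yaw": 0}, {"offset": [-4, 0, -6.5], "yaw": 0}, {"offset": [-8, 0, -7], "yaw": 0}, {"offset": [-12, 0, -7], "yaw": 0}]}}

```text
clock: 25.1
tcp_pos: [0.5563, -0.2931, 0.2042]
orientation: [0.686, 0.171, 0.686, -0.172]
wrist_force: [0.0, -0.5, 1.0]
finger_gap: 0.0002
```

```bash
python3 - <<'E'
from h import *
snap('scene','s7');snap('wrist','w7')
crop('s7',80,120,340,260,3,'s7x');crop('w7',0,0,512,384,1.56,'w7x')
E
```

```text
(no output)
```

View pics/s7x.png

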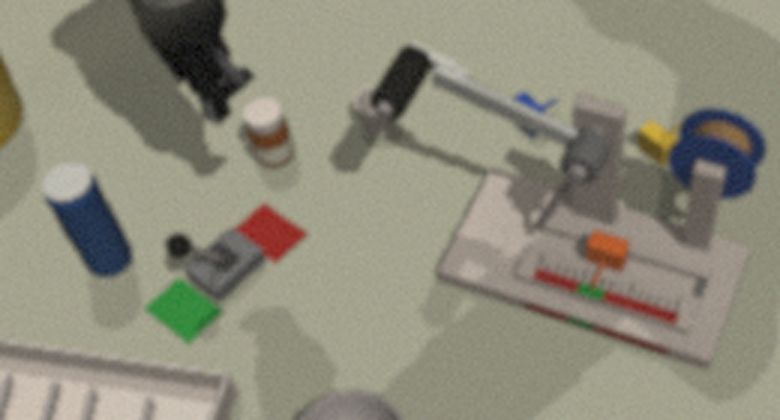

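View pics/w7x.png

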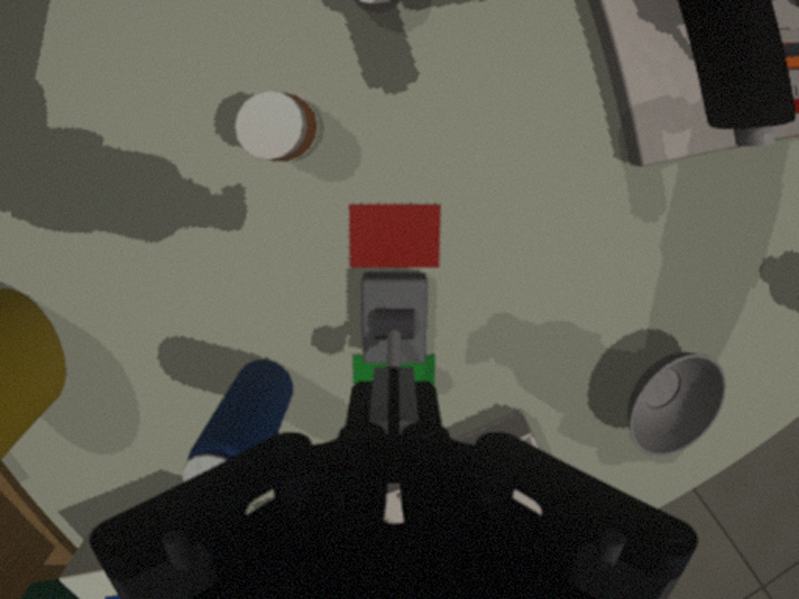

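```bash
python3 - <<'E'
from h import *
k=pt('scene0',178/3+80,246/3+120,.092); print(k, (k[:2]-[.6042,-.3191])@[.882,-.471])
k=pt('scene0',386/6.5+90,328/6.5+140,.102); print('before',k, (k[:2]-[.6042,-.3191])@[.882,-.471])
print(env.get_state()['wrist_force'])
env.hand_in()
E
```

```text
[ 0.63915946 -0.3370483   0.092     ] 0.039287892917567145
before [ 0.59980398 -0.31654687  0.102     ] -0.0050798114979722815
[-0.25901109 -1.25596281  0.23694511]
the job is handed in; nothing more can be done
```

I pressed the roller down with closed fingers, let the arm back up, read the rider in the green zone and threw the verdict lever fully over to green. The job is handed in at about 25 s on the robot's clock.

- **Press:** the hold lasted over 2 s. The wrist force averaged 13.7 N at first and 13.9 N over the last 1.1 s. Single readings scattered by about ±0.6 N, and the highest one seen was 14.9 N.
- **Release:** I kept the fingers on the roller all the way up, at about 30 mm/s and then slower. The force fell smoothly to about 7 N at the upper stop, and there was no snap.
- **Reading:** a wrist picture from almost straight above shows the pointer near the middle of the green zone, at about y = 33 mm.
- **Lever:** I pushed the knob to the green side until the stop was felt at about 10 N. Afterwards the knob measured 39 mm to the green side, against 38 mm expected at the stop. It stayed there after I backed off, and the rider was still in the green.

There were sideways forces of up to about 4 N at the roller on the way down. They were below 1 N during the final hold. No check failed, and in the last pictures nothing near the work had moved; I did not compare every bystander's position.

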